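# Pack the last bottle into the medicine chest, shut it and snap its draw latch

## Task

Close up the aluminium medicine chest for transport: stand the tall slim white bottle upright in the empty middle cell at the front of the chest, shut the lid, lift the draw latch's wire loop over the keeper hook on the lid's front, then push the lever down until it snaps over centre and lies flat against the chest, and let go. Leave the other jars and bottles, the carton, the tub and the phone where they are.

Things in the scene. Friction and masses are not known exactly. Their poses are not given: they have to be found in the camera images.
- bottle_mid (a point): Centre (64 mm up) of the bottle to pack: loose, round, white plastic, 128 mm tall, 46 mm in diameter up to 97 mm, then a white screw cap 38 mm in diameter from 106 to 128 mm; about 0.14 kg, the slimmest and tallest white one; z is its upright axis. It stands in one of four places, two left and two right of the chest; squat_jar, jug and syrup have the others.
- chest: Aluminium chest, fixed. Origin: centre of its underside, on the table. x points from its front (latch side, towards the robot) to its back, y to the robot's left, z up. Outside 190 mm (x) by 260 mm (y); lower part 120 mm high, 4 mm walls, 6 mm floor; the shut lid adds 50 mm. A partition at x = 0 (top at z = 86 mm) parts a back row of packed cartons (up to 96 mm high) from three cells in front.
- cell (a point): Middle of the floor of the empty middle front cell of the chest, where the bottle goes, 6 mm above the table. The cell is 89 mm (chest x) by 80 mm (chest y) inside; its side partitions are 4 mm thick, their tops 61 mm above the table. The cells left and right of it hold a short jar each. The open lid's front rim hangs over the cells.
- lid_hinge (a point): Middle of the lid's hinge line, which lies along chest y on the far upper edge of the chest, 120 mm above the table.
- lid (a joint): Lid angle in rad: 0 shut, growing as it opens upward about the hinge line; starts half open (0.85 to 1.05). A friction stay holds it at any angle; a few newtons on its front edge move it, down to a firm stop at 0.
- lid_edge (a point): Point on the lid's outer (upper) face, in the middle of its width, 20 mm in from its front edge and 170 mm from the hinge side; a good place to push it shut. It is 50 mm above the lid's rim. Its x axis points along the lid towards the hinge, its z axis out of the lid's upper face.
- keeper (a point): Seat of the loop bar in the keeper, a steel hook (22 mm wide) on the middle of the lid's front: 18 mm out from the lid's front face, 24 mm above its rim. The groove is open upward, 11 mm wide, floor 3 mm below the seat; its outer lip (to 27.5 mm from the face) ends 5 mm above the seat; behind it a steep ramp leads a bar down into the groove. x points to the hinge, z out of the lid's top.
- lever_pivot (a point): Middle of the lever's pivot pin on the chest's front, 18 mm out from the front face, 98 mm above the table. The pin lies along chest y. With the lid shut the keeper is 46 mm straight above it.
- lever (a joint): Lever angle about its pivot, rad: 0 = down flat against the chest's front (latched), pi/2 = straight out from the front, stop at 2.62 (up and out). Starts at 2.1 to 2.5 and stays where it is left (0.035 N m friction). With the loop hooked a spring resists from about 1.0 down to 0.35 (up to 0.17 N m, 4 N near the tip), then the lever snaps shut.
- lever_tip (a point): Centre of the lever's curled tip (8 mm round, 26 mm wide), 58 mm from the pivot. The lever is a steel plate 26 mm wide, 3 mm thick; its outer surface, the one to press (facing up while it stands out, outward when latched), lies 8 mm beyond the line from the pivot. When latched the tip is 40 mm above the table, 26 mm out from the chest's front.
- loop (a joint): Angle of the wire loop about its pin on the lever, rad: about 0 when latched, 2.9 when folded back on the lever (the start). It swings freely and falls: back onto the lever or, once past upright, inward against the lid. The pin lies 15 mm from the lever pivot, 20 deg from the lever's line (on the chest side when latched).
- loop_bar (a point): Centre of the loop's crossbar, the free end that goes over the keeper: 6 mm round, along chest y, 58 mm from the loop's pin. The loop is a U of 6 mm wire with its arms 18 mm either side of the middle, 42 mm wide over all; it can be taken across the arms. z points along the arms, away from the pin. The arms pull out up to 6 mm against stiff springs when drawn tight.
- squat_jar: Bystander: squat white jar, 66 mm in diameter, 72 mm tall. Origin: centre of its underside.
- jug: Bystander: square white jar with a round cap, 62 by 62 mm, 118 mm tall. Origin: centre of its underside.
- syrup: Bystander: round amber bottle with a paper label, 44 mm in diameter, 96 mm tall. Origin: centre of its underside.
- cell_jar_l: Bystander: short white jar in the left front cell of the chest, 54 mm in diameter, 56 mm tall. Origin: centre of its underside.
- cell_jar_r: Bystander: the same in the right front cell.
- carton: Bystander: paper carton lying left of and behind the chest, 50 by 95 mm, 42 mm high. Origin: centre of its underside.
- tub: Bystander: wide low white tub right of and behind the chest, 80 mm in diameter, 48 mm tall. Origin: centre of its underside.
- phone: Bystander: phone lying flat in front of the chest, 62 by 112 mm, 14 mm thick. Origin: centre of its underside.
Not all that is in view belongs to the job. What is shaped like the part that bears bottle_mid but purple or yellow is not meant.

How it is judged (in metres and radians):
On the way, in this order (a step that is already met when the one before it is completed fails the run):
1. the tall slim bottle stands upright in the empty middle front cell, let go (x of bottle_mid in the frame of chest between -0.074 and -0.019 m and y of bottle_mid in the frame of chest between -0.024 and 0.024 m and z of bottle_mid in the frame of chest between 0.06 and 0.08 m and angle between bottle_mid's own z axis and vertical below 0.15 rad and contact force between the fingers and bottle below 0.1 N and linear speed of bottle below 0.03 m/s), for 0.2 s.
2. the lid is shut on the packed bottle (value of joint lid below 0.04 rad and x of bottle_mid in the frame of chest between -0.074 and -0.019 m and y of bottle_mid in the frame of chest between -0.024 and 0.024 m and z of bottle_mid in the frame of chest between 0.06 and 0.08 m and angle between bottle_mid's own z axis and vertical below 0.15 rad), for 0.2 s.
At the end, for the whole second after the job is handed in: Bottle upright (0.15 rad) on the floor of the middle front cell (about 25 mm of its middle), lid shut (0.03 rad), loop bar in the keeper groove (within 7 mm of its seat), lever down flat on the chest front (0.08 rad) and staying there, nothing held (x of bottle_mid in the frame of chest between -0.074 and -0.019 m and y of bottle_mid in the frame of chest between -0.024 and 0.024 m and z of bottle_mid in the frame of chest between 0.06 and 0.08 m and angle between bottle_mid's own z axis and vertical below 0.15 rad and value of joint lid below 0.03 rad and value of joint lever below 0.08 rad and velocity of joint lever between -0.2 and 0.2 rad/s and x of loop_bar in the frame of keeper between -0.006 and 0.007 m and z of loop_bar in the frame of keeper between -0.005 and 0.004 m); the robot touches nothing.
It fails at once if another jar or bottle, the carton, the tub or the phone is pushed more than 40 mm away or tipped by more than 0.4 rad (distance of any of squat_jar, jug, syrup, cell_jar_l, cell_jar_r, carton, tub, phone from where it was at the start of the episode above 0.04 m or angle between any of squat_jar, jug, syrup, cell_jar_l, cell_jar_r, carton, tub, phone's own z axis and vertical above 0.4 rad).
It also fails if it takes over 72 s, if anything falls off the work surface, if the arm or the gripper's body presses on something with over 40 N, if the wrist force passes 120 N, or if a joint passes its speed limit or range.

## Robot

A 6-joint arm with a two-finger parallel gripper is mounted at the origin on the work surface. World frame = base frame: x ahead of the robot, y to its left, z up, the work surface at z = 0. Lengths are in mm, angles in rad, forces in N, time in s.
With the tool pointing down it reaches from about 300 to 775 mm from the base axis. Payload 14.6 kg.
Tool frame: the origin (TCP) lies between the finger pads; the fingertips stand 8 mm ahead of it and the grasp point (between the pads) lies 11 mm behind it; z points along the fingers, y is the direction in which the jaws open and shut (so a half turn about z gives the same grasp; the last joint's range is limited). The gripper opens to 94 mm and grips with 3 to 60 N. Pads are 16 mm wide; open, the fingers measure 119 mm over their backs; the gripper's body (75 mm by 177 mm) begins 78 mm behind the grasp point.
Start: joints at [-1.248, 0.3, 1.521, -0, 1.321, -0.067], TCP at [208.994, -508.734, 213.446] pointing down, gripper open.
Joint ranges: [-3.03, 3.03], [-0.79, 2.21], [0.23, 2.52], [-1.04, 4.18], [0, 3.07], [-2.55, 2.55]. Speed limits (rad/s): [2.22, 2.22, 2.57, 3.14, 3.14, 3.14].

## Interface

Orientations are given as [roll, pitch, yaw] about the fixed x, y, z axes, in that order (R = Rz(yaw) Ry(pitch) Rx(roll)).
In Python, from cell import manip gives the robot as it stands. The module is installed in compiled form; this text tells all that it offers.
- The arm moves only by the tool send_rows, never from a script. Its argument "series" is a list that holds one entry, the list of rows, each a list of 5 numbers: the opening, from 0 (shut) to 1 (fully open), then the shift along the tool's x, y, z in mm, then the turn about the tool's z in degrees. In form: [[[gripper, dx, dy, dz, roll], ...]]. A call has 1 to 10 rows; each row is the pose to reach, as a shift and turn from the pose commanded when the call began, along the tool's axes at that moment; what a row does not reach only later rows make up. A row lasts 1/10 s, in which the tool goes at most 50 mm and 8.59 degrees, less where a joint would pass 70% of its speed; a pose out of reach is approached as far as the arm can. A call with a gripper value outside its range is refused whole. The fingers move at their own pace and stop on an object; "newtons" is the grip in N (left out, the last holds). Time passes only in rows, so rows that repeat a pose let the fingers close. It gives the time, the measured TCP pose, the force and the opening at its end, in the units of the state.
- manip.read_state(): the state, without advancing time (a new reading comes with each control period).
- manip.camera(name): name is "scene" or "top"; returns a dict with "img" (384x512x3 uint8, red, green, blue), "vfov" (degrees; the focal length in pixels is half the picture's height over the tangent of half this angle, whatever the lens; pixels are square), "cx", "cy" (the principal point, pixels), "pose" (4x4, takes a point from camera to world coordinates). Camera axes: x right, y down, z forward; pixel columns grow to the right and rows downward; lengths in mm; the calibration is good to about 2 mm. A picture is of the moment at which its call begins. There is no depth.
- manip.sign_off(): hands the job in, once; it reports no verdict.
Trained networks look in a picture, given as the dict that the camera call returned (one of the last four; its "shot" number tells which), for a name from the list of things; names that differ only in an ending like _2 or _b are one class to them, and where a whole thing is asked for, a point or a joint stands for the part that bears it (a point fixed in the world has none). Each returns a list of dicts, best first, with "conf" (0 to 1); they miss things now and then, are a little off and sometimes report something else, mostly with a low value. They report only what shows in the picture. A call takes as long as a camera call. They do not tell look-alikes from the thing itself.
- manip.find_in(target, picture): "rect" ([left, top, width, height] in pixels, round what is visible of it).
- manip.silhouettes(target, picture): "pixels" (384x512 bool, what is visible of it) and "rect" ([left, top, width, height] in pixels, round what is visible of it).
The state is a dict: "clock": time; "joints": joint angles; "qd": joint speeds; "effort": joint torques, N m; "eef_pos": TCP position; "eef_rot": TCP orientation; "wrist_force": force on the tool from outside, world axes, zero at the start; "moment": the same for the moment, N m; "finger_gap": finger opening in mm.
Only numpy, scipy, OpenCV 4.12 (cv2) and the standard library are available. Lean on these libraries where they do the work, as an engineer would, in place of code of your own. Each camera call takes 0.05 s, during which the arm holds its last target. There are 200 camera calls.

## Working session

There is one attempt and no reset: what is moved stays moved. The work goes in short steps, Python scripts to look and compute and a tool call to move; the robot and the scene stay as the last step left them, time stands still between calls to the robot, and variables do not carry over. Pictures are saved under pics/ and viewed, about 8 in all and at most 12, crops included, and the job is handed in when it is done.

Besides the shell and the picture viewer there is one more tool, called after "Call:" as a command line: name --argument value ..., lists and objects as JSON in quotes. send_rows: Moves the arm, as the interface text tells. Its arguments: {"type":"object","properties":{"series":{"type":"array"},"newtons":{"type":"number"}},"required":["series"]}

```bash
mkdir -p pics
cat > h.py <<'E'
import numpy as np, cv2
from cell import manip
def K(c):
    f=192/np.tan(np.radians(c["vfov"])/2); return f
def proj(c,P):
    P=np.atleast_2d(P); T=np.linalg.inv(c["pose"]); q=P@T[:3,:3].T+T[:3,3]
    return np.c_[c["cx"]+K(c)*q[:,0]/q[:,2], c["cy"]+K(c)*q[:,1]/q[:,2]]
def ray(c,u,v):
    d=c["pose"][:3,:3]@np.array([(u-c["cx"])/K(c),(v-c["cy"])/K(c),1.]); return c["pose"][:3,3],d/np.linalg.norm(d)
def onz(c,u,v,z):
    o,d=ray(c,u,v); return o+d*(z-o[2])/d[2]
def save(c,n,crop=None,s=1):
    im=c["img"][:,:,::-1]
    if crop: x,y,w,h=crop; im=im[y:y+h,x:x+w]
    cv2.imwrite("pics/"+n,cv2.resize(im,None,fx=s,fy=s,interpolation=cv2.INTER_CUBIC))
E
python3 - <<'E'
from h import *
s=manip.read_state(); print(s)
ims=[]
for n in("scene","top"):
    c=manip.camera(n); print(n,c["vfov"],c["cx"],c["cy"],np.round(c["pose"],3).tolist())
    ims.append(c["img"])
    for t in("bottle_mid","chest","squat_jar","jug","syrup","phone","lever","loop","keeper","lid"):
        print(t,[(np.round(r["rect"]).tolist(),round(r["conf"],2)) for r in manip.find_in(t,c)[:3]])
    save(c,n+"0.png",s=1.5)
E
```

```text
{'clock': 0.0, 'joints': array([-1.24759891e+00,  3.00455382e-01,  1.52157090e+00, -2.23276637e-05,
        1.32068441e+00, -6.65958168e-02]), 'qd': array([-1.14998523e-03,  9.45815821e-04,  2.59750845e-04,  6.73370877e-05,
       -2.15011631e-04,  1.89846795e-04]), 'effort': array([ 2.45981873e-04, -5.31799686e+01, -3.52739668e+01,  7.08237151e-02,
        2.44207936e-02, -1.11051977e-04]), 'eef_pos': array([ 208.91432726, -508.51194412,  212.89924833]), 'eef_rot': array([-3.14047565e+00, -5.28228406e-05,  3.89798747e-01]), 'wrist_force': array([-0.19056205, -0.55132891, -0.51863017]), 'moment': array([-0.01486931,  0.02427049,  0.07773961]), 'finger_gap': 94.05953763701505}
scene 57.698736769657515 256.4128398131007 194.322548018095 [[0.907, 0.364, -0.211, 833.12], [0.421, -0.796, 0.434, -455.33], [-0.01, -0.483, -0.876, 1077.304], [0.0, 0.0, 0.0, 1.0]]
bottle_mid [([282.0, 92.0, 12.0, 32.0], 0.81), ([307.0, 103.0, 12.0, 21.0], 0.72), ([335.0, 142.0, 15.0, 31.0], 0.68)]
chest [([236.0, 122.0, 106.0, 124.0], 0.57)]
squat_jar [([242.0, 114.0, 14.0, 27.0], 0.94)]
jug [([169.0, 290.0, 
[... 484 characters left out ...]
.202, -0.979, 1371.519], [0.0, 0.0, 0.0, 1.0]]
bottle_mid [([137.0, 181.0, 25.0, 19.0], 0.88), ([153.0, 119.0, 24.0, 24.0], 0.79), ([108.0, 168.0, 26.0, 24.0], 0.7)]
chest [([178.0, 117.0, 107.0, 99.0], 0.88)]
squat_jar [([153.0, 240.0, 26.0, 22.0], 0.92)]
jug [([369.0, 185.0, 27.0, 26.0], 0.83)]
syrup [([180.0, 114.0, 104.0, 53.0], 0.66), ([364.0, 239.0, 23.0, 18.0], 0.56)]
phone [([234.0, 240.0, 39.0, 33.0], 0.93)]
lever [([222.0, 201.0, 14.0, 19.0], 0.76), ([141.0, 150.0, 35.0, 25.0], 0.27)]
loop [([222.0, 209.0, 18.0, 10.0], 0.66), ([195.0, 176.0, 21.0, 20.0], 0.61), ([221.0, 204.0, 17.0, 14.0], 0.41)]
keeper [([180.0, 115.0, 103.0, 49.0], 0.79)]
lid [([181.0, 116.0, 100.0, 51.0], 0.65)]
```

View pics/scene0.png

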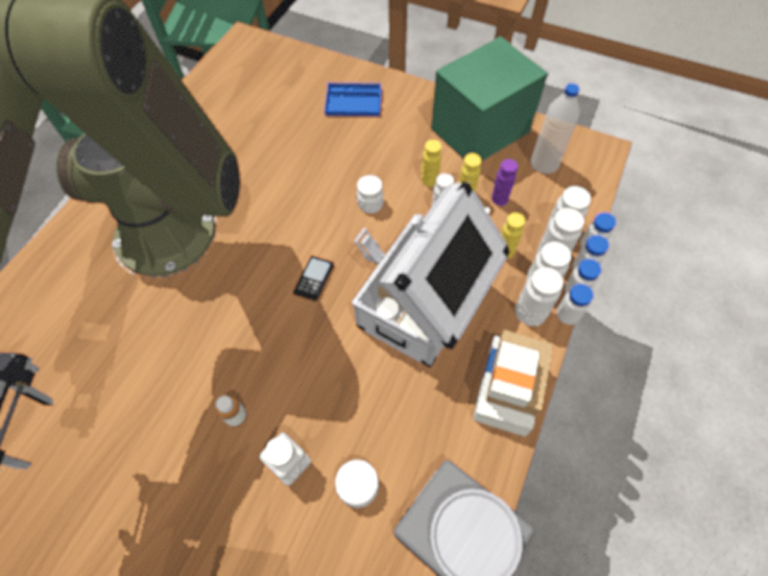

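View pics/top0.png

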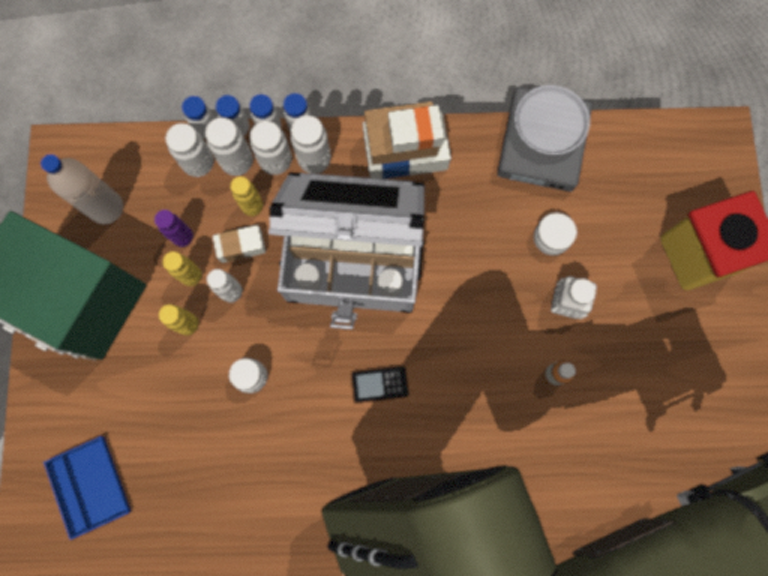

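The scene picture shows the chest at about (430,280)/1.5, with the lid half open. In the top picture, the candidates shaped like the bottle are a white one (224,285)/1.5, purple (173,228)/1.5, and yellow (245,195), (182,268) and (178,320), all /1.5. The white slim one left of the chest fits the description. I'll confirm it in a crop.

Run:
```python
from h import *
c=manip.camera("top"); save(c,"topc.png",(125,105,190,145),4)
d=manip.camera("scene"); save(d,"scc.png",(225,85,130,170),3.5)
np.savez("cams.npz",tp=c["pose"],sp=d["pose"])
```

```text
(no output)
```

View pics/topc.png

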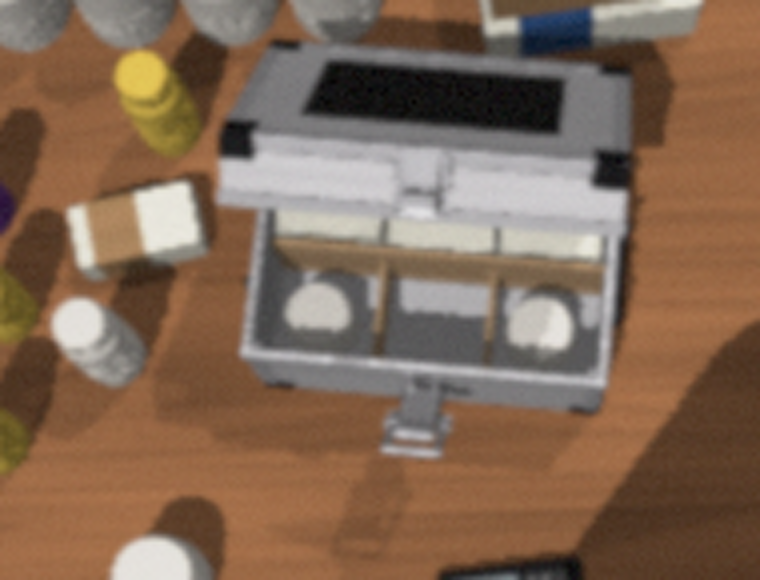

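View pics/scc.png

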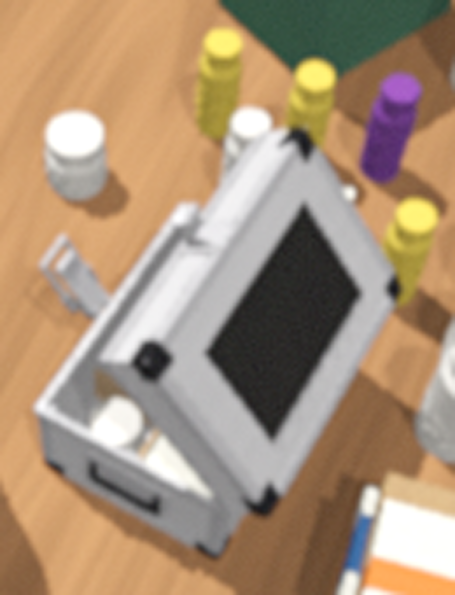

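The white slim capped bottle (top crop (100,340)) is bottle_mid. The loop and lever stick out at (415,430) in the crop. Next I fit the chest pose, lid angle and lever.

```bash
cat >> h.py <<'E'
def Rz(a): return np.array([[np.cos(a),-np.sin(a),0],[np.sin(a),np.cos(a),0],[0,0,1]])
def lidpt(a,p): # p: chest coordinates with lid shut
    x,z=95-p[0],p[2]-120
    return [95-(x*np.cos(a)-z*np.sin(a)), p[1], 120+x*np.sin(a)+z*np.cos(a)]
def w(ch,p): return Rz(ch[2])@np.asarray(p,float)+[ch[0],ch[1],0]
E
python3 - <<'E'
from h import *
from scipy.optimize import least_squares
c=manip.camera("top"); d=manip.camera("scene")
T=lambda x,y:(125+x/4,105+y/4); S=lambda x,y:(225+x/3.5,85+y/3.5)
obs=[(c,T(243,357),(-95,130,120),0),(c,T(607,386),(-95,-130,120),0),
 (c,T(219,203),(-95,130,120),1),(c,T(628,231),(-95,-130,120),1),
 (c,T(632,155),(-95,-130,170),1),
 (d,S(38,408),(-95,-130,120),0),(d,S(303,128),(-95,130,170),1),(d,S(264,512),(95,-130,170),1),(d,S(102,360),(-95,-130,120),1),(d,S(148,345),(-95,-130,170),1),(d,S(213,555),(95,-130,0),0)]
def res(p):
    o=[]
    for cam,uv,P,l in obs:
        q=lidpt(p[3],P) if l else P
        o.append(proj(cam,w(p,q))[0]-uv)
    return np.ravel(o)
r=least_squares(res,[500,30,0,.95],loss="soft_l1",x_scale=[100,100,.1,.1])
p=r.x; print(p, np.round(res(p).reshape(-1,2),1).tolist())
np.save("chest.npy",p)
print("cell",w(p,(-46.5,0,6)),"pivot",w(p,(-113,0,98)),"lid_edge",w(p,lidpt(p[3],(-75,0,170))),"lidrim",w(p,lidpt(p[3],(-95,0,120))))
# bottle
b=onz(c,*T(79,323),128); print("bottle cap",b)
m=manip.silhouettes("bottle_mid",c)[0]; print(m["rect"],m["conf"])
v,u=np.nonzero(m["pixels"])
def rb(q):
    P=[]
    for z,rr in((0,23),(97,23),(106,19),(128,19)):
        t=np.linspace(0,6.28,40); P.append(np.c_[q[0]+rr*np.cos(t),q[1]+rr*np.sin(t),t*0+z])
    k=cv2.convexHull(proj(c,np.vstack(P)).astype(np.float32))[:,0]
    return k
def cost(q):
    k=rb(q); im=np.zeros((384*4,512*4),np.uint8); cv2.fillConvexPoly(im,((k+.5)*4).astype(int),1)
    M=cv2.resize(m["pixels"].astype(np.uint8),None,fx=4,fy=4,interpolation=0); return 1-(im&M).sum()/(im|M).sum()
from scipy.optimize import minimize
q=minimize(cost,b[:2],method="Nelder-Mead",options=dict(initial_simplex=[b[:2],b[:2]+[8,0],b[:2]+[0,8]])); print(q.x,q.fun)
for a in(2.1,2.2,2.3,2.4,2.5):
    print(a,proj(c,w(p,(-113-58*np.sin(a),0,98-58*np.cos(a))))*4-[500,420],(proj(d,w(p,(-113-58*np.sin(a),0,98-58*np.cos(a))))-[225,85])*3.5)
E
```

```text
[ 6.57503215e+02  8.72852231e+01 -9.79014147e-02  9.11138238e-01] [[-0.0, 0.6], [-0.7, -0.3], [-0.1, -0.4], [-1.5, -0.5], [-0.9, 0.1], [-1.8, 0.1], [-0.1, -0.9], [0.8, 1.2], [-0.5, -0.0], [-0.6, 5.0], [-0.2, 1.1]]
cell [611.22588135  91.8303701    6.        ] pivot [545.04431773  98.33041907  98.        ] lid_edge [687.68414835  84.32099056 284.97664431] lidrim [636.16501061  89.38096346 270.1383452 ]
bottle cap [603.7550121  342.37919621 128.        ]
[152.5, 117.2, 24.6, 23.8] 0.86
[603.7550121  342.37919621] 1.0
2.1 [[414.78704252 464.52479624]] [[ 43.785965   266.51451871]]
2.2 [[414.75035277 459.08706752]] [[ 46.36547716 264.98817376]]
2.3 [[414.79843907 453.02425386]] [[ 49.41487419 263.86544182]]
2.4 [[414.9315185  446.39817375]] [[ 52.90788961 263.16341487]]
2.5 [[415.14876153 439.27860195]] [[ 56.81253263 262.89480011]]
```

```bash
cat >> h.py <<'E'
CH=np.load("chest.npy")
def st():
    s=manip.read_state(); r=s["eef_rot"]
    ch=Rz(-CH[2])@(s["eef_pos"]-[CH[0],CH[1],0])
    print("t%.1f pos %s chest %s rot %s F %s gap %.1f j %s"%(s["clock"],s["eef_pos"].round(1),ch.round(1),r.round(3),s["wrist_force"].round(1),s["finger_gap"],s["joints"].round(2))); return s
def to(s,P):
    from scipy.spatial.transform import Rotation as R
    print("shift",(R.from_euler("xyz",s["eef_rot"]).as_matrix().T@(np.asarray(P)-s["eef_pos"])).round(1))
E
python3 - <<'E'
from h import *
s=st(); to(s,w(CH,(-70,0,262)))
c=manip.camera("top")
for m in manip.silhouettes("bottle_mid",c): print(m["rect"],m["conf"])
print(proj(c,[603.8,342.4,0])*4-[500,420])
E
```

```text
t1.4 pos [ 209.  -508.7  213.4] chest [-388.1 -637.   213.4] rot [3.142 0.    0.39 ] F [-0.1  0.2  0.6] gap 94.1 j [-1.25  0.3   1.52 -0.    1.32 -0.07]
shift [ 579.5 -413.7  -48.6]
[151.3, 116.5, 23.3, 25.7] 0.92
[104.2, 141.2, 23.7, 24.1] 0.89
[137.8, 181.6, 23.8, 18.8] 0.88
[104.7, 200.1, 26.3, 24.5] 0.87
[108.8, 168.8, 26.1, 22.8] 0.82
[[118.78213012 358.4947877 ]]
```

Call:
send_rows --series '[[[0.75,0,0,-48,0],[0.75,45,-30,-48,7],[0.75,85,-60,-48,14],[0.75,125,-90,-48,21],[0.75,165,-118,-48,28],[0.75,205,-147,-48,28],[0.75,245,-175,-48,28],[0.75,285,-204,-48,28],[0.75,325,-232,-48,28],[0.75,365,-260,-48,28]]]'

```text
clock: 2.45
eef_pos: [448.5, -127.5, 261.8]
eef_rot: [3.141, -0.001, -0.099]
wrist_force: [0.0, -0.8, -0.2]
finger_gap: 70.3
```

Run:
```python
from h import *
s=st(); to(s,w(CH,(-70,0,262)))
```

```text
t2.5 pos [ 448.5 -127.5  261.8] chest [-187.  -234.2  261.8] rot [ 3.141e+00 -1.000e-03 -9.900e-02] F [ 0.  -0.8 -0.2] gap 70.3 j [-0.36  0.07  1.68 -0.    1.39  1.31]
shift [ 1.168e+02 -2.343e+02 -2.000e-01]
```

Call:
send_rows --series '[[[0.75,20,-40,0,0],[0.75,40,-80,0,0],[0.75,65,-120,0,0],[0.75,90,-165,0,0],[0.75,110,-205,0,0],[0.75,125,-234,0,0],[0.75,145,-234,0,0],[0.75,160,-234,0,0],[0.75,172,-234,0,0],[0.75,184,-234,0,0]]]'

```text
clock: 3.45
eef_pos: [653.8, 85.5, 262.4]
eef_rot: [-3.142, 0.001, -0.099]
wrist_force: [-9.4, 1.5, 7.8]
finger_gap: 70.7
```

Run:
```python
from h import *
s=st()
c=manip.camera("scene"); save(c,"sc1.png",(205,65,150,190),3)
```

```text
t3.5 pos [653.8  85.5 262.4] chest [ -3.5  -2.2 262.4] rot [-3.142e+00  1.000e-03 -9.900e-02] F [-9.4  1.5  7.8] gap 70.7 j [0.07 0.53 1.09 0.   1.52 1.74]
```

View pics/sc1.png

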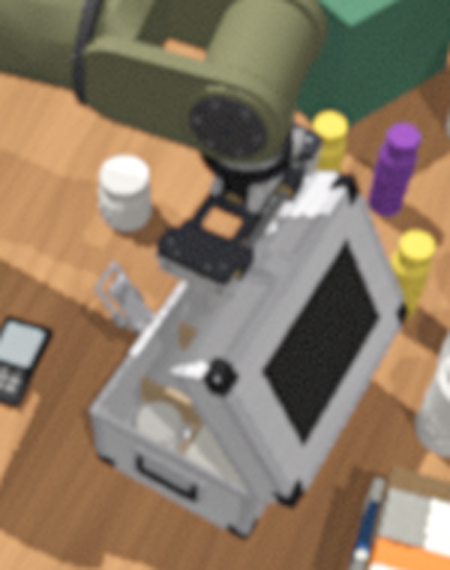

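The picture shows the lid opened further (right front corner now at crop (220,375)), and nothing else disturbed. Now the bottle.

Run:
```python
from h import *
s=st(); to(s,(603.8,342.4,74))
```

```text
t3.5 pos [655.   85.  261.7] chest [ -2.3  -2.5 261.7] rot [ 3.141e+00  1.000e-03 -9.900e-02] F [-1.1  0.2  1.3] gap 70.6 j [0.07 0.53 1.09 0.   1.52 1.74]
shift [ -76.3 -251.   187.7]
```

Call:
send_rows --series '[[[0.75,-40,0,0,0],[0.75,-76,-10,0,0],[0.75,-76,-55,0,0],[0.75,-76,-100,0,0],[0.75,-76,-145,0,0],[0.75,-76,-190,0,0],[0.75,-76,-235,0,0],[0.75,-76,-251,10,0],[0.75,-76,-251,45,0],[0.75,-76,-251,80,0]]]'

```text
clock: 4.5
eef_pos: [603.0, 342.6, 180.1]
eef_rot: [-3.141, -0.001, -0.098]
wrist_force: [0.4, -0.3, -0.2]
finger_gap: 70.7
```

```bash
python3 - <<'E'
from h import *
s=st(); to(s,(603.8,342.4,74))
c=manip.camera("scene"); save(c,"sc2.png",(235,65,110,110),5)
c=manip.camera("top"); save(c,"tp2.png",(110,130,110,110),5)
E
cd pics; python3 -c "
import cv2,numpy as np
cv2.imwrite('pair2.png',cv2.resize(np.hstack([cv2.imread('sc2.png'),cv2.imread('tp2.png')]),(800,400)))"
```

```text
t4.5 pos [603.  342.6 180.1] chest [-79.2 248.8 180.1] rot [-3.141e+00 -1.000e-03 -9.800e-02] F [ 0.4 -0.3 -0.2] gap 70.7 j [ 0.46  0.65  1.08 -0.    1.4   2.13]
shift [  0.7   0.2 106.1]
```

View pics/pair2.png

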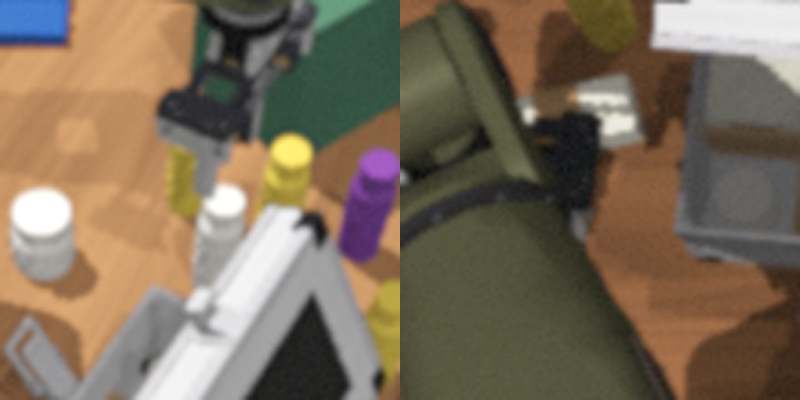

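The gripper is centred over the white bottle (scene crop (222,200)), with no yellow bottle in the way of the fingers. I descend and grip.

Call:
send_rows --series '[[[0.75,0,0,30,0],[0.75,0,0,60,0],[0.75,0,0,85,0],[0.75,0,0,106,0],[0.75,0,0,106,0],[0.3,0,0,106,0],[0.3,0,0,106,0],[0.3,0,0,106,0],[0.3,0,0,106,0],[0.3,0,0,106,0]]]' --newtons 15

```text
clock: 5.6
eef_pos: [603.7, 342.7, 76.8]
eef_rot: [-3.14, -0.002, -0.099]
wrist_force: [0.1, 0.8, 6.5]
finger_gap: 46.2
```

Call:
send_rows --series '[[[0.3,0,0,0,0],[0.3,0,0,-20,0],[0.3,0,0,-60,0],[0.3,0,0,-100,0],[0.3,0,0,-140,0],[0.3,0,0,-158,0],[0.3,0,0,-158,0]]]'

```text
clock: 6.3
eef_pos: [603.8, 342.7, 236.7]
eef_rot: [-3.139, -0.004, -0.099]
wrist_force: [-0.5, 1.0, -1.9]
finger_gap: 45.5
```

Run:
```python
from h import *
s=st(); to(s,w(CH,(-55,0,81)))
```

```text
t6.3 pos [603.8 342.7 236.7] chest [-78.4 249.  236.7] rot [-3.139 -0.004 -0.099] F [-0.5  1.  -1.9] gap 45.5 j [ 0.46  0.62  1.   -0.    1.51  2.13]
shift [ 23.  249.4 155.2]
```

Call:
send_rows --series '[[[0.3,3,30,0,0],[0.3,6,65,0,0],[0.3,9,100,0,0],[0.3,12,135,0,0],[0.3,15,170,0,0],[0.3,18,205,0,0],[0.3,21,235,0,0],[0.3,23,249,0,0],[0.3,23,249,0,0],[0.3,23,249,0,0]]]'

```text
clock: 7.3
eef_pos: [601.3, 93.2, 232.7]
eef_rot: [-3.142, 0.001, -0.099]
wrist_force: [0.9, 0.2, -1.2]
finger_gap: 45.8
```

```bash
python3 - <<'E'
from h import *
s=st(); to(s,w(CH,(-55,0,84)))
c=manip.camera("scene"); save(c,"sc2.png",(205,85,130,130),5)
c=manip.camera("top"); save(c,"tp2.png",(160,100,130,130),5)
E
cd pics; python3 -c "
import cv2,numpy as np
cv2.imwrite('pair3.png',cv2.resize(np.hstack([cv2.imread('sc2.png'),cv2.imread('tp2.png')]),(800,400)))"
```

```text
t7.3 pos [601.3  93.2 232.7] chest [-56.5   0.4 232.7] rot [-3.142e+00  1.000e-03 -9.900e-02] F [ 0.9  0.2 -1.2] gap 45.8 j [0.09 0.42 1.31 0.   1.41 1.76]
shift [  1.7   0.4 148.7]
```

View pics/pair3.png

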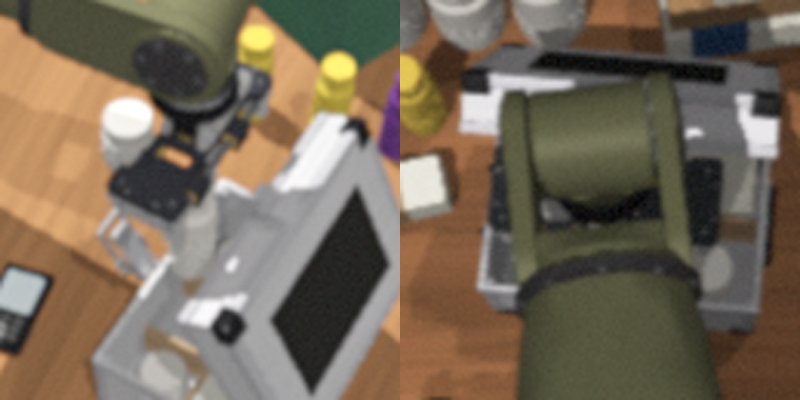

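Call:
send_rows --series '[[[0.3,-1,0,15,0],[0.3,-1,0,35,0],[0.3,-1,0,55,0],[0.3,-1,0,72,0],[0.3,-1,0,88,0],[0.3,-1,0,100,0],[0.3,-1,0,110,0],[0.3,-1,0,118,0],[0.3,-1,0,125,0],[0.3,-1,0,130,0]]]'

```text
clock: 8.4
eef_pos: [600.5, 92.5, 103.1]
eef_rot: [-3.142, -0.0, -0.099]
wrist_force: [0.6, 0.2, -2.0]
finger_gap: 45.7
```

Run:
```python
from h import *
s=st(); to(s,w(CH,(-57,0,84)))
```

```text
t8.4 pos [600.5  92.5 103.1] chest [-57.2  -0.3 103.1] rot [-3.142 -0.    -0.099] F [ 0.6  0.2 -2. ] gap 45.7 j [0.09 0.53 1.46 0.   1.15 1.76]
shift [ 0.2 -0.3 19.1]
```

Call:
send_rows --series '[[[0.3,0,0,6,0],[0.3,0,0,12,0],[0.3,0,0,16,0],[0.3,0,0,18,0],[0.3,0,0,20,0],[0.3,0,0,20,0]]]'

```text
clock: 9.0
eef_pos: [600.5, 92.5, 83.3]
eef_rot: [-3.142, 0.0, -0.099]
wrist_force: [0.4, 0.1, -1.9]
finger_gap: 45.8
```

Still hanging: -1.9 N, which is the bottle's weight plus a bit. I go down another few mm until it touches.

Call:
send_rows --series '[[[0.3,0,0,1,0],[0.3,0,0,2,0],[0.3,0,0,3,0],[0.3,0,0,3,0]]]'

```text
clock: 9.4
eef_pos: [601.6, 93.2, 82.3]
eef_rot: [-3.14, -0.003, -0.099]
wrist_force: [-0.8, 3.5, 10.5]
finger_gap: 45.7
```

Call:
send_rows --series '[[[0.3,0,0,-1,0],[0.75,0,0,-1,0],[0.75,0,0,-1,0],[0.75,0,0,-1,0],[0.75,0,0,-1,0],[0.75,0,0,-1,0],[0.75,0,0,-30,0],[0.75,0,0,-65,0],[0.75,0,0,-105,0],[0.75,0,0,-150,0]]]'

```text
clock: 10.4
eef_pos: [600.0, 92.4, 231.4]
eef_rot: [3.141, 0.001, -0.099]
wrist_force: [0.1, 1.0, -0.5]
finger_gap: 70.5
```

Call:
send_rows --series '[[[0.75,-20,0,-40,0],[0.75,-60,0,-80,0],[0.75,-105,0,-110,0],[0.75,-150,0,-115,0]]]'

```text
clock: 10.8
eef_pos: [455.0, 106.8, 346.9]
eef_rot: [-3.141, -0.003, -0.099]
wrist_force: [-0.5, 0.3, 0.2]
finger_gap: 70.4
```

```bash
python3 - <<'E'
from h import *
s=st(); 
c=manip.camera("scene"); save(c,"sc2.png",(205,85,130,130),5)
c=manip.camera("top"); save(c,"tp2.png",(160,100,130,130),5)
for r in (0,.9,1,1.1,1.2):
  print(r,((proj(c,[w(CH,lidpt(r,(-95,-130,120))),w(CH,lidpt(r,(-95,-130,170)))])-[160,100])*400/130).round().tolist())
print(((proj(c,[w(CH,(-57,0,134)),w(CH,(-57,0,6))])-[160,100])*400/130).round())
E
cd pics; python3 -c "
import cv2,numpy as np
cv2.imwrite('pair4.png',cv2.resize(np.hstack([cv2.imread('sc2.png'),cv2.imread('tp2.png')]),(800,400)))"
```

```text
t10.8 pos [455.  106.8 346.9] chest [-2.034e+02 -3.000e-01  3.469e+02] rot [-3.141e+00 -3.000e-03 -9.900e-02] F [-0.5  0.3  0.2] gap 70.4 j [ 0.15  0.04  1.52 -0.    1.58  1.82]
0 [[357.0, 311.0], [360.0, 301.0]]
0.9 [[370.0, 194.0], [375.0, 138.0]]
1 [[372.0, 172.0], [377.0, 113.0]]
1.1 [[374.0, 150.0], [379.0, 89.0]]
1.2 [[376.0, 127.0], [381.0, 65.0]]
[[220. 259.]
 [227. 286.]]
```

View pics/pair4.png

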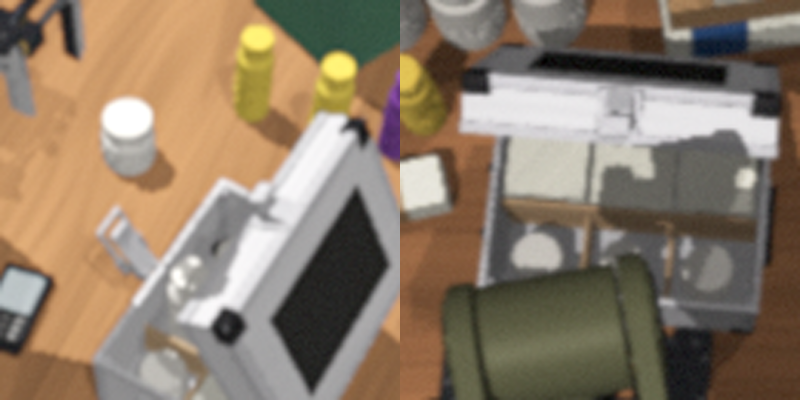

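The bottle stands in the middle cell (scene crop (185,275)), and the lid is at about 1.08 rad. Next I go behind its upper front edge and sweep it shut.

Call:
send_rows --series '[[[0.75,45,0,-5,0],[0.75,92,0,-5,0],[0.75,139,0,-5,0],[0.75,186,0,-5,0],[0.75,233,0,-5,0],[0.75,276,0,-5,0],[0.75,276,0,-5,0],[0.75,276,0,15,0],[0.75,276,0,36,0],[0.75,276,0,36,0]]]'

```text
clock: 11.9
eef_pos: [730.3, 79.3, 304.2]
eef_rot: [3.141, 0.006, -0.099]
wrist_force: [-0.2, -0.2, -1.2]
finger_gap: 70.9
```

Run:
```python
from h import *
s=st()
```

```text
t11.9 pos [730.3  79.3 304.2] chest [ 73.2  -0.8 304.2] rot [ 3.141  0.006 -0.099] F [-0.2 -0.2 -1.2] gap 70.9 j [ 0.06  0.74  0.66 -0.    1.74  1.73]
```

Call:
send_rows --series '[[[0.75,-18,0,4,0],[0.75,-36,0,12,0],[0.75,-53,0,19,0],[0.75,-68,0,28,0],[0.75,-82,0,39,0],[0.75,-95,0,51,0],[0.75,-107,0,64,0],[0.75,-118,0,78,0],[0.75,-125,0,90,0],[0.75,-131,0,101,0]]]'

```text
clock: 12.9
eef_pos: [600.4, 92.7, 208.6]
eef_rot: [-3.141, -0.001, -0.099]
wrist_force: [0.9, 0.2, 1.9]
finger_gap: 70.3
```

Run:
```python
from h import *
s=st()
```

```text
t12.9 pos [600.4  92.7 208.6] chest [-5.730e+01 -2.000e-01  2.086e+02] rot [-3.141e+00 -1.000e-03 -9.900e-02] F [0.9 0.2 1.9] gap 70.3 j [0.09 0.43 1.35 0.   1.35 1.76]
```

Now press the last 30 mm down.

Call:
send_rows --series '[[[0.75,-3,0,8,0],[0.75,-5,0,15,0],[0.75,-7,0,22,0],[0.75,-9,0,27,0],[0.75,-9,0,31,0],[0.75,-9,0,33,0],[0.75,-9,0,33,0]]]'

```text
clock: 13.6
eef_pos: [591.3, 93.4, 177.9]
eef_rot: [-3.141, -0.002, -0.099]
wrist_force: [-16.6, -1.4, 30.4]
finger_gap: 70.6
```

Run:
```python
from h import *
s=st()
```

```text
t13.6 pos [591.3  93.4 177.9] chest [-66.5  -0.4 177.9] rot [-3.141e+00 -2.000e-03 -9.900e-02] F [-16.6  -1.4  30.4] gap 70.6 j [ 0.1   0.44  1.42 -0.    1.28  1.77]
```

Call:
send_rows --series '[[[0.75,0,0,-20,0],[0.75,0,20,-60,0],[0.75,-20,60,-100,0],[0.75,-40,105,-120,0],[0.75,-60,150,-120,0],[0.75,-80,195,-120,0],[0.75,-100,240,-120,0],[0.75,-100,280,-120,0],[0.75,-100,300,-120,0]]]'

```text
clock: 14.5
eef_pos: [460.8, -198.5, 294.7]
eef_rot: [3.141, -0.001, -0.102]
wrist_force: [0.5, 0.6, 1.2]
finger_gap: 70.7
```

```bash
python3 - <<'E'
from h import *
s=st()
def pts(L,l):
    Lp=L-.349; pin=np.array([-15*np.sin(Lp),-15*np.cos(Lp)])
    tip=58*np.array([-np.sin(L),-np.cos(L)])
    d=L+np.pi-l; bar=pin+58*np.array([-np.sin(d),-np.cos(d)])
    return [w(CH,(-113+p[0],y,98+p[1])) for p,y in((pin,0),(tip,-13),(tip,13),(bar,-18),(bar,18))]
for n,cr in(("scene",(215,110,100,100)),("top",(190,160,80,80))):
    c=manip.camera(n); save(c,n[:2]+"5.png",cr,400/cr[2])
    for L in(2.1,2.3,2.5):
        print(n,L,((proj(c,pts(L,2.9))-cr[:2])*400/cr[2]).round().tolist())
    print("keeper",((proj(c,[w(CH,(-113,0,144)),w(CH,(-95,-130,170)),w(CH,(-95,130,170))])-cr[:2])*400/cr[2]).round().tolist())
E
cd pics; python3 -c "
import cv2,numpy as np
cv2.imwrite('pair5.png',np.hstack([cv2.imread('sc5.png'),cv2.imread('to5.png')]))"
```

```text
t14.5 pos [ 460.8 -198.5  294.7] chest [-167.8 -303.6  294.7] rot [ 3.141e+00 -1.000e-03 -1.020e-01] F [0.5 0.6 1.2] gap 70.7 j [-0.48  0.14  1.53 -0.    1.47  1.19]
scene 2.1 [[128.0, 240.0], [82.0, 216.0], [98.0, 193.0], [71.0, 208.0], [94.0, 176.0]]
scene 2.3 [[129.0, 239.0], [88.0, 213.0], [105.0, 190.0], [80.0, 205.0], [104.0, 174.0]]
scene 2.5 [[130.0, 238.0], [96.0, 212.0], [113.0, 189.0], [92.0, 206.0], [115.0, 173.0]]
keeper [[142.0, 219.0], [72.0, 336.0], [241.0, 96.0]]
top 2.1 [[201.0, 252.0], [216.0, 307.0], [171.0, 304.0], [223.0, 316.0], [159.0, 311.0]]
top 2.3 [[201.0, 250.0], [217.0, 293.0], [170.0, 290.0], [224.0, 296.0], [159.0, 291.0]]
top 2.5 [[201.0, 246.0], [217.0, 276.0], [171.0, 272.0], [225.0, 273.0], [160.0, 268.0]]
keeper [[199.0, 213.0], [434.0, 189.0], [-35.0, 156.0]]
```

View pics/pair5.png

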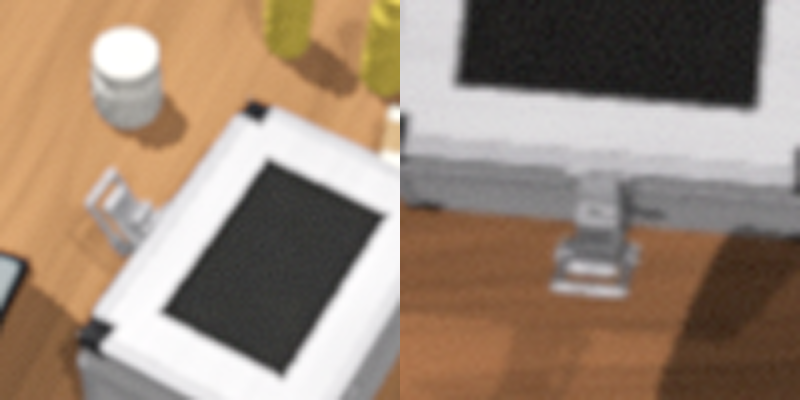

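The lid is shut. The loop lies folded on the lever with its bar at top crop (190,292), which matches lever ≈ 2.3. I grip the loop across its arms.

Call:
send_rows --series '[[[0.75,2,-45,0,0],[0.75,4,-93,0,0],[0.75,6,-141,0,0],[0.75,8,-189,0,0],[0.75,10,-237,0,0],[0.75,11,-280,20,0],[0.75,11,-304,60,0],[0.75,11,-304,100,0],[0.75,11,-304,125,0],[0.75,11,-304,125,0]]]'

```text
clock: 15.6
eef_pos: [501.2, 107.2, 166.4]
eef_rot: [3.14, 0.006, -0.097]
wrist_force: [0.0, -0.3, -0.7]
finger_gap: 70.7
```

Run:
```python
from h import *
s=st(); to(s,w(CH,(-157,0.5,137)))
c=manip.camera("scene"); save(c,"sc6.png",(205,105,100,100),6)
```

```text
t15.6 pos [501.2 107.2 166.4] chest [-157.5    4.5  166.4] rot [ 3.14   0.006 -0.097] F [ 0.  -0.3 -0.7] gap 70.7 j [0.14 0.27 1.68 0.   1.2  1.81]
shift [ 0.6  4.  29.5]
```

View pics/sc6.png

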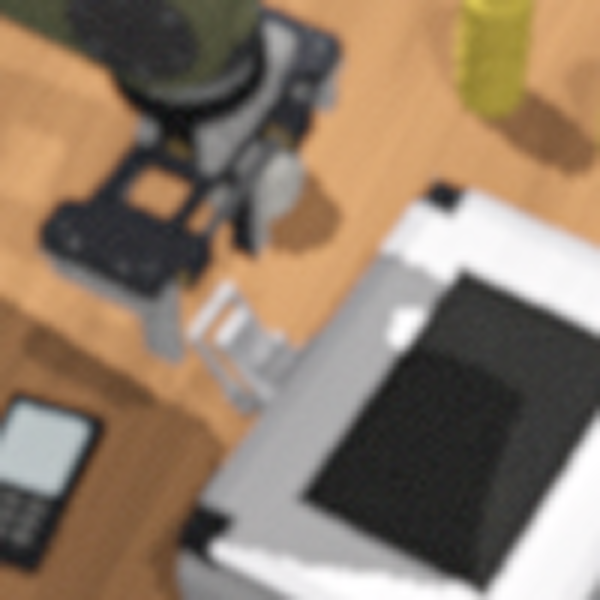

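The fingers straddle the loop, with tips at (170,355) and (255,245) and the bar at (195,335)–(230,285). After 30 mm of descent the pads meet it.

Call:
send_rows --series '[[[0.75,0,4,10,0],[0.75,0,4,20,0],[0.75,0,4,30,0],[0.75,0,4,30,0],[0.3,0,4,30,0],[0.3,0,4,30,0],[0.3,0,4,30,0],[0.3,0,4,30,0],[0.3,0,4,30,0],[0.3,0,4,30,0]]]' --newtons 12

```text
clock: 16.65
eef_pos: [502.8, 103.7, 140.0]
eef_rot: [-3.139, -0.001, -0.099]
wrist_force: [-0.2, 11.6, 0.7]
finger_gap: 41.4
```

Run:
```python
from h import *
s=st()
```

```text
t16.6 pos [502.8 103.7 140. ] chest [-155.5    1.2  140. ] rot [-3.139e+00 -1.000e-03 -9.900e-02] F [-0.2 11.6  0.7] gap 41.4 j [0.13 0.29 1.71 0.   1.14 1.8 ]
```

Call:
send_rows --series '[[[0.3,3,-1,-2,0],[0.3,7,-1,-4,0],[0.3,13,-1,-7,0],[0.3,19,-1,-9,0],[0.3,25,-1,-10,0],[0.3,31,-1,-10,0],[0.3,36,-1,-10,0],[0.3,41,-1,-10,0],[0.3,46,-1,-9,0],[0.3,46,-1,-9,0]]]'

```text
clock: 17.65
eef_pos: [548.8, 99.9, 148.5]
eef_rot: [-3.139, -0.0, -0.099]
wrist_force: [-0.2, 9.1, 0.1]
finger_gap: 41.4
```

Run:
```python
from h import *
s=st()
c=manip.camera("scene"); save(c,"sc7.png",(205,105,100,100),6)
```

```text
t17.6 pos [548.8  99.9 148.5] chest [-109.4    1.9  148.5] rot [-3.139 -0.    -0.099] F [-0.2  9.1  0.1] gap 41.4 j [0.11 0.38 1.57 0.   1.19 1.78]
```

View pics/sc7.png

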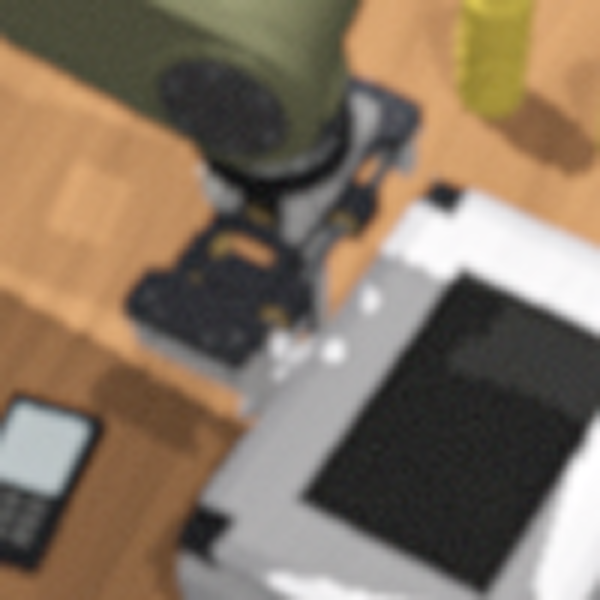

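Call:
send_rows --series '[[[0.3,2,0,2,0],[0.3,2,0,4,0],[0.3,2,0,6,0],[0.3,2,0,8,0],[0.3,2,0,8,0]]]'

```text
clock: 18.2
eef_pos: [550.4, 99.8, 140.7]
eef_rot: [-3.139, 0.0, -0.099]
wrist_force: [-0.9, 9.3, 0.5]
finger_gap: 41.7
```

Call:
send_rows --series '[[[0.3,0,0,2,0],[0.3,0,0,4,0],[0.3,0,0,4,0]]]'

```text
clock: 18.5
eef_pos: [550.3, 99.8, 136.7]
eef_rot: [-3.139, 0.0, -0.098]
wrist_force: [-1.7, 9.5, 0.7]
finger_gap: 41.6
```

Call:
send_rows --series '[[[0.3,0,0,1,0],[0.3,0,0,2,0],[0.3,0,0,3,0],[0.3,0,0,4,0],[0.3,0,0,4,0]]]'

```text
clock: 19.0
eef_pos: [550.8, 99.8, 133.2]
eef_rot: [-3.139, -0.001, -0.098]
wrist_force: [-0.5, 9.8, 2.8]
finger_gap: 41.7
```

Call:
send_rows --series '[[[0.3,0,0,1,0],[0.3,0,0,2,0],[0.3,0,0,3,0],[0.3,0,0,3,0]]]'

```text
clock: 19.4
eef_pos: [551.3, 99.8, 131.1]
eef_rot: [-3.139, -0.003, -0.099]
wrist_force: [0.0, 9.3, 8.9]
finger_gap: 41.3
```

Contact at about the seat height. I check that it's in the groove by a small outward tug.

Call:
send_rows --series '[[[0.3,0,0,-2,0],[0.3,-3,0,-2,0],[0.3,-6,0,-2,0],[0.3,-6,0,-2,0]]]'

```text
clock: 19.8
eef_pos: [545.4, 100.3, 132.4]
eef_rot: [-3.139, -0.003, -0.099]
wrist_force: [5.0, 8.9, 0.7]
finger_gap: 41.5
```

Run:
```python
from h import *
s=st()
```

```text
t19.8 pos [545.4 100.3 132.4] chest [-112.8    2.   132.4] rot [-3.139e+00 -3.000e-03 -9.900e-02] F [5.  8.9 0.7] gap 41.5 j [0.11 0.39 1.6  0.   1.15 1.78]
```

It resists the tug (5 N), so the bar is caught behind the lip. Recentre, release, rise, back off and look.

Call:
send_rows --series '[[[0.3,3,0,0,0],[0.75,4,0,0,0],[0.75,4,0,0,0],[0.75,4,0,0,0],[0.75,4,0,0,0],[0.75,4,0,-15,0],[0.75,4,0,-45,0],[0.75,4,20,-90,0],[0.75,0,60,-120,0],[0.75,-10,105,-130,0]]]'

```text
clock: 20.8
eef_pos: [524.7, -5.2, 264.7]
eef_rot: [3.142, -0.005, -0.097]
wrist_force: [0.8, -0.8, -0.2]
finger_gap: 70.5
```

Call:
send_rows --series '[[[0,-20,45,0,0],[0,-40,90,0,0],[0,-60,130,0,0],[0,-60,150,0,0]]]'

```text
clock: 21.2
eef_pos: [447.7, -150.1, 262.0]
eef_rot: [3.141, -0.001, -0.101]
wrist_force: [0.5, 0.4, 0.3]
finger_gap: 42.1
```

```bash
python3 - <<'E'
from h import *
s=st()
for n,cr in(("scene",(215,130,80,80)),("top",(195,170,64,64))):
    c=manip.camera(n); save(c,n[:2]+"8.png",cr,400/cr[2])
    for nm,P in(("seatends",[w(CH,(-113,-21,144)),w(CH,(-113,21,144))]),("tip L1.08",[w(CH,(-164,0,71))]),("tip1.5",[w(CH,(-171,0,94))])):
        print(n,nm,((proj(c,P)-cr[:2])*400/cr[2]).round().tolist())
E
cd pics; python3 -c "
import cv2,numpy as np
cv2.imwrite('pair8.png',np.hstack([cv2.imread('sc8.png'),cv2.imread('to8.png')]))"
```

```text
t21.2 pos [ 447.7 -150.1  262. ] chest [-185.6 -256.8  262. ] rot [ 3.141e+00 -1.000e-03 -1.010e-01] F [0.5 0.4 0.3] gap 42.1 j [-0.4   0.09  1.66 -0.    1.39  1.27]
scene seatends [[160.0, 197.0], [194.0, 150.0]]
scene tip L1.08 [[116.0, 202.0]]
scene tip1.5 [[105.0, 179.0]]
top seatends [[264.0, 207.0], [171.0, 201.0]]
top tip L1.08 [[218.0, 338.0]]
top tip1.5 [[213.0, 347.0]]
```

View pics/pair8.png

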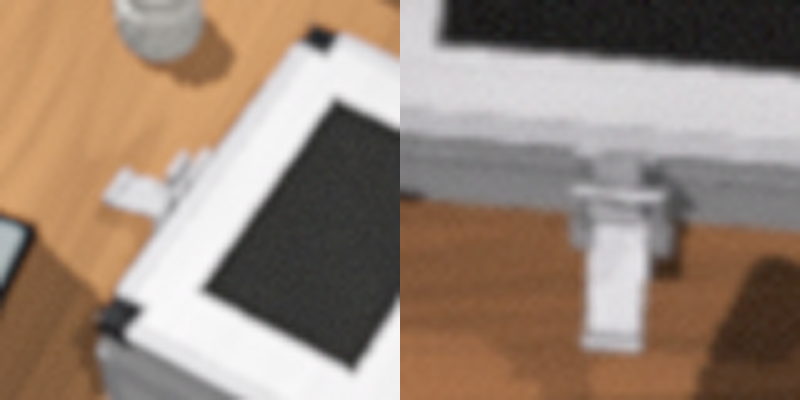

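The bar lies across the keeper (top panel (571–665,192)), and the lever dropped to about 1.1–1.3 with its tip at (615,340). Now press the lever.

Call:
send_rows --series '[[[0,4,-45,0,0],[0,8,-93,0,0],[0,12,-141,0,0],[0,16,-189,0,0],[0,20,-230,0,0],[0,24,-257,20,0],[0,26,-257,60,0],[0,26,-257,100,0],[0,26,-257,112,0],[0,26,-257,112,0]]]'

```text
clock: 22.3
eef_pos: [500.3, 105.9, 148.7]
eef_rot: [3.141, 0.003, -0.098]
wrist_force: [0.3, 0.2, 1.1]
finger_gap: 0.5
```

Run:
```python
from h import *
s=st(); to(s,w(CH,(-160,1,104)))
```

```text
t22.3 pos [500.3 105.9 148.7] chest [-158.2    3.2  148.7] rot [ 3.141e+00  3.000e-03 -9.800e-02] F [0.3 0.2 1.1] gap 0.5 j [0.14 0.28 1.7  0.   1.16 1.81]
shift [-1.7  2.1 44.7]
```

Call:
send_rows --series '[[[0,-1,2,20,0],[0,-1,2,40,0],[0,-1,2,50,0],[0,-1,2,56,0],[0,1,2,61,0],[0,4,2,66,0],[0,4,2,66,0]]]'

```text
clock: 23.0
eef_pos: [505.1, 103.0, 83.5]
eef_rot: [-3.141, -0.0, -0.099]
wrist_force: [-0.5, 0.5, 0.5]
finger_gap: 0.7
```

Run:
```python
from h import *
s=st()
```

```text
t23.0 pos [505.1 103.   83.5] chest [-153.2    0.7   83.5] rot [-3.141 -0.    -0.099] F [-0.5  0.5  0.5] gap 0.7 j [0.13 0.37 1.75 0.   1.02 1.8 ]
```

Call:
send_rows --series '[[[0,3,0,4,0],[0,5,0,7,0],[0,7,0,9,0],[0,9,0,11,0],[0,9,0,11,0]]]'

```text
clock: 23.5
eef_pos: [513.8, 102.0, 72.2]
eef_rot: [3.142, 0.0, -0.099]
wrist_force: [0.7, 0.8, -0.5]
finger_gap: 0.1
```

Call:
send_rows --series '[[[0,3,0,2,0],[0,5,0,3,0],[0,7,0,4,0],[0,7,0,4,0]]]'

```text
clock: 23.9
eef_pos: [520.9, 101.3, 68.4]
eef_rot: [-3.142, -0.0, -0.099]
wrist_force: [0.6, 0.0, -0.4]
finger_gap: 0.6
```

Run:
```python
from h import *
s=st()
c=manip.camera("scene"); save(c,"sc9.png",(215,130,80,80),7)
```

```text
t23.9 pos [520.9 101.3  68.4] chest [-137.3    0.6   68.4] rot [-3.142 -0.    -0.099] F [ 0.6  0.  -0.4] gap 0.6 j [ 0.12  0.43  1.72 -0.    1.    1.79]
```

Picture allowance used up, so I'll verify numerically. I back off and check the lever and loop silhouettes against the model.

Call:
send_rows --series '[[[0,-30,0,0,0],[0,-60,0,-30,0],[0,-70,30,-80,0],[0,-70,75,-120,0],[0,-70,120,-150,0],[0,-70,165,-170,0],[0,-70,210,-180,0],[0,-70,255,-180,0],[0,-70,275,-180,0]]]'

```text
clock: 24.85
eef_pos: [423.3, -168.1, 249.5]
eef_rot: [3.141, -0.002, -0.1]
wrist_force: [1.0, 0.1, 0.2]
finger_gap: 0.4
```

```bash
cat > chk.py <<'E'
from h import *
def pts(L,l):
    Lp=L-.349; pin=np.array([-15*np.sin(Lp),-15*np.cos(Lp)])
    tip=58*np.array([-np.sin(L),-np.cos(L)])+8*np.array([-np.cos(L),np.sin(L)])
    d=L+np.pi-l; bar=pin+58*np.array([-np.sin(d),-np.cos(d)])
    return [w(CH,(-113+p[0],0,98+p[1])) for p in(tip,bar)]
s=st()
for n in("top","scene"):
    c=manip.camera(n)
    for t in("lever","loop"):
        for m in manip.silhouettes(t,c)[:2]:
            v,u=np.nonzero(m["pixels"]); print(n,t,np.round(m["rect"],1),round(m["conf"],2),len(u))
    for L in(0,.4,.8,1.2): print(" tip L%.1f"%L,proj(c,pts(L,0)[:1]).round(1))
    print(" seat",proj(c,[w(CH,(-113,-21,144)),w(CH,(-113,21,144)),w(CH,(-113,0,98))]).round(1).tolist())
    for i,L in enumerate((.0,)): pass
    g=c["img"].astype(int)
    if n=="top":
        for v in range(192,232,2): print(v," ".join("%3d/%-3d"%(g[v,u].mean(),g[v,u,0]-g[v,u,2]) for u in range(216,246,3)))
E
python3 chk.py
```

```text
t24.9 pos [ 423.3 -168.1  249.5] chest [-208.1 -277.1  249.5] rot [ 3.141e+00 -2.000e-03 -1.000e-01] F [1.  0.1 0.2] gap 0.4 j [-0.46  0.06  1.72 -0.    1.36  1.21]
top lever [224.8 197.5  12.5  18.8] 0.63 117
top loop [183.7 127.1 100.1  85.4] 0.39 7110
top loop [183.3 126.1  96.8  81.9] 0.21 6422
 tip L0.0 [[231.6 211.5]]
 tip L0.4 [[230.8 218.2]]
 tip L0.8 [[230.1 223.2]]
 tip L1.2 [[229.4 225.5]]
 seat [[237.3, 203.2], [222.4, 202.1], [230.7, 205.5]]
192 174/0   173/-2  180/-4  190/-1  190/-2  187/-4  189/-1  189/-1  188/-1  186/-2 
194 129/0   132/0   138/-2  178/-1  156/-2  162/-2  167/1   178/-2  179/0   181/-3 
196 122/0   125/-2  127/-2  127/-3  155/-3  156/-2  121/-3  115/1   130/-2  129/-1 
198 126/-1  124/-1  126/1   121/-2  147/0   150/-2   89/-1   90/0   125/1   130/0  
200 133/0   127/1   157/-1  164/-1  155/2   150/-2  123/0    85/-1  104/-1  122/-1 
202 127/10  124/7   136/1   154/0   146/1   161/-2  153/-1  107/-2  120/1   126/0  
204  96/64   97/59  107/38  140/3   164/-1  159/-2  114/0   122/0   122/9   125/6  
206  90/73   92/71   92/72  110/43  115/5   114/5   1
[... 497 characters left out ...]
3/76   97/75   97/77   95/74   98/73 
220  92/73   93/72   94/73   92/74   92/71   94/73   96/73   94/75   97/74   97/74 
222  97/73   96/75   93/76   97/74   97/73   95/76   95/73   98/74   96/76   95/75 
224  94/74   93/70   92/71   93/71   88/73   91/71   89/73   88/71   88/70   87/71 
226  94/73   93/71   95/72  107/82  105/84  106/81   98/74   99/79   95/75   90/72 
228  94/74   92/76  106/85  110/86  106/85  111/85  111/84  108/84  109/84   98/78 
230 101/78  103/80  112/88  113/88  112/87  112/86  110/86  109/87  110/85   81/64 
 tip L0.0 [[249.2 180.4]]
 tip L0.4 [[243.7 176.5]]
 tip L0.8 [[239.3 172. ]]
 tip L1.2 [[236.5 167.4]]
 seat [[247.0, 169.4], [253.8, 160.0], [250.8, 172.4]]
```

Run:
```python
from h import *
c=manip.camera("top"); g=c["img"].astype(float).mean(2)
for u in(222,223,224,225,235,236,237): print(u,g[190:210,u].round().astype(int))
print("bar pred seat / outside lip / on lip",[proj(c,w(CH,(-113+a,y,144+b))).round(1).tolist() for a,b in((0,0),(-12.5,-6),(-7,8)) for y in(-18,18)])
# lid top front edge offset
for y in(-90,-60,60,90):
    e=[proj(c,w(CH,(-95,y,z)))[0].round(1).tolist() for z in(170,120,0)]
    u=int(round(e[0][0])); print(e,u,g[184:214,u].round().astype(int))
```

```text
222 [185 186 181 160 138 130 126 120 126 138 155 147 134 129 107  92  93  97
  96  97]
223 [193 187 184 174 162 133 122 118 122 137 167 167 139 131 118  98  94  99
  95  96]
224 [193 188 187 186 175 138 120 112 113 129 164 174 140 134 128 104  99  99
  97  98]
225 [191 189 190 188 177 145 128 120 120 127 161 179 156 153 144 113 108 102
  99 100]
235 [191 190 191 187 174 153 117  96  78  80 112 164 165 138 122 114  94  93
 101 109]
236 [200 194 189 189 176 142 112 101  81  80  97 134 142 126 124 115  82  81
  98  98]
237 [205 193 190 190 179 135 117 111  88  77  86 102 108 110 119 112  80  76
  95  98]
bar pred seat / outside lip / on lip [[[236.2, 203.1]], [[223.4, 202.2]], [[236.0, 207.8]], [[223.2, 206.9]], [[235.9, 205.0]], [[223.0, 204.1]]]
[[262.4, 196.8], [262.1, 200.2], [261.6, 207.4]] 262 [218 217 216 213 212 215 211 214 209 196 190 189 173 136 127 130 119 126
 127 127 127 126 123 110 107 103 102 101  95  85]
[[251.5, 196.1], [251.7, 199.5], [252.0, 206.7]] 252 [215 215 215 213 212 210 210 208 194 190 191 179 139 129 132 127 123 125
 128 129 126 124 115 106 102  98  96  92  89  70]
[[208.2, 193.0], [210.0, 196.5], [213.9, 204.0]] 208 [216 218 213 203 187 183 185 177 149 132 131 129 121 126 126 130 130 126
 120 101  94  94  97  96  94  89  92  92  95  91]
[[197.4, 192.3], [199.6, 195.8], [204.3, 203.3]] 197 [215 214 206 190 184 186 177 150 129 128 128 120 124 127 128 121  98  67
  74  87  88  93  93  97  99  95  93  87  90  91]
```

The numbers agree with a latched lever: tip row ≈ 211 (predicted 211.5 at 0 rad), and bar row ≈ 201 (seat 202.6, minus a lid-edge offset of about 0.8; outside the lip would be 207). One gentle inward push confirms the lever is flat.

Call:
send_rows --series '[[[0,0,-45,0,0],[0,0,-93,0,0],[0,0,-141,0,0],[0,10,-189,0,0],[0,20,-237,30,0],[0,30,-277,70,0],[0,40,-278,115,0],[0,50,-278,160,0],[0,63,-278,183,0],[0,68,-278,183,0]]]'

```text
clock: 26.2
eef_pos: [517.4, 105.3, 62.1]
eef_rot: [3.14, 0.006, -0.097]
wrist_force: [-1.0, -0.6, 0.4]
finger_gap: 0.1
```

Call:
send_rows --series '[[[0,2,0,0,0],[0,4,0,0,0],[0,6,0,0,0],[0,6,0,0,0]]]'

```text
clock: 26.6
eef_pos: [525.4, 104.1, 66.7]
eef_rot: [-3.141, -0.002, -0.099]
wrist_force: [-0.6, 0.3, -0.2]
finger_gap: 0.4
```

Call:
send_rows --series '[[[0,2,0,0,0],[0,4,0,0,0],[0,4,0,0,0]]]'

```text
clock: 26.9
eef_pos: [528.2, 103.7, 65.8]
eef_rot: [3.141, 0.002, -0.099]
wrist_force: [-13.0, 0.5, 7.7]
finger_gap: 0.4
```

Run:
```python
from h import *
s=st()
```

```text
t26.9 pos [528.2 103.7  65.8] chest [-130.3    3.7   65.8] rot [ 3.141e+00  2.000e-03 -9.900e-02] F [-13.    0.5   7.7] gap 0.4 j [0.13 0.45 1.7  0.   1.   1.8 ]
```

Firm stop at the predicted flat position (13 N). I retreat clear, recheck and hand in.

Call:
send_rows --series '[[[0,-20,0,0,0],[0,-50,0,-10,0],[0,-75,20,-50,0],[0,-75,60,-95,0],[0,-75,105,-130,0],[0,-75,150,-160,0],[0,-75,200,-180,0],[0,-75,245,-180,0],[0,-75,275,-180,0],[0,-75,275,-180,0]]]'

```text
clock: 27.9
eef_pos: [426.4, -167.1, 246.0]
eef_rot: [3.141, -0.001, -0.104]
wrist_force: [0.2, -0.3, 0.4]
finger_gap: 0.3
```

Run:
```python
from h import *
s=st(); c=manip.camera("top"); g=c["img"].astype(float).mean(2)
for u in(223,224,235): print("bar",u,g[196:206,u].round().astype(int))
for u in(228,231,234): print("lever",u,g[204:222,u].round().astype(int))
for u in(252,208): print("lid",u,g[184:200,u].round().astype(int))
for t in("squat_jar","jug","syrup","phone"): print(t,[(np.round(r["rect"]).tolist(),round(r["conf"],2)) for r in manip.find_in(t,c)[:1]])
```

```text
t27.9 pos [ 426.4 -167.1  246. ] chest [-205.2 -275.7  246. ] rot [ 3.141e+00 -1.000e-03 -1.040e-01] F [ 0.2 -0.3  0.4] gap 0.3 j [-0.45  0.07  1.72 -0.    1.35  1.22]
bar 223 [122 118 123 136 166 165 138 130 118  98]
bar 224 [117 113 114 125 167 172 140 133 128 105]
bar 235 [121  94  79  81 112 163 162 138 128 116]
lever 228 [162 131 114 112 112 119 136 149 113  90  88  89  94  97  94  94  93  95]
lever 231 [162 131 113 136 119 116 141 167 129  96  87  93  94  98  97  95  93  94]
lever 234 [116 109 110 118 111 112 137 163 136  99  92  93  96  98  97  94  92  97]
lid 252 [216 214 214 214 213 211 211 211 195 191 192 179 138 132 134 126]
lid 208 [218 218 215 208 189 185 183 176 143 130 130 128 123 127 127 128]
squat_jar [([154.0, 242.0, 25.0, 23.0], 0.98)]
jug [([370.0, 185.0, 28.0, 28.0], 0.8)]
syrup []
phone [([235.0, 244.0, 35.0, 27.0], 0.72)]
```

```bash
python3 -c "
from cell import manip
print(manip.sign_off())"
```

```text
the job is handed in; nothing more can be done
None
```

I packed the bottle, shut the lid, hooked the loop and pressed the lever down flat. The job was handed in at about 28 s of robot time, and no verdict is reported.

1. **Bottle:** I opened the lid slightly for clearance and stood the white bottle in the middle front cell. It was let go and stood upright in the last picture before the lid closed. It cannot be seen since.
2. **Lid:** I swept it shut to its firm stop. The fingertips pressed at 170 mm, the height expected for a shut lid, with about 30 N.
3. **Loop:** I gripped it across its arms, carried it over and lowered it into the keeper. It resisted an outward tug with 5 N. In the top view the bar sat about 0.7 pixel (roughly 2 mm) from its predicted seat, after allowing for a small lid-edge offset.
4. **Lever:** I pressed it down, then pushed again to check. It met a firm stop at the flat position, and its image did not change after the push.

**What was less certain:**
- The force readings during the lever press stayed under 1 N, so I never felt the spring or the snap. The latched state rests on the images and the firm-stop push.
- I had used all 12 pictures before the final check, so that check was numeric only.
- The squat jar, jug and phone were found where they started. The detector did not find the syrup bottle in that last view, and I did not check the carton, the tub or the two cell jars at the end.

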